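Kick a measured pin out of a V-block gauge into the catch tray

TASK

The ground pin lying in the V-block gauge has been measured and is to be kicked out. Slide the plywood catch tray in front of the gauge, squarely under the end of its run-off chute, then press the kick-out treadle all the way down to its stop so that the pin rolls down the chute into the tray, and let the treadle come back up. Do not touch the pin itself or let it fall on the bench, and leave the other things where they are.

Things in the scene. Friction and masses are not known exactly. Their poses are not given: they have to be found in the camera images.
- v_block_gauge: Grey fixed bench gauge: base 163 x 190 x 12 mm, two upright side plates (y = +-74 to +-82 mm, 96 high), vee blocks between them, sheet-metal run-off chute in front. Origin on the worktop midway between the plates; x from chute to vees (away from the robot at yaw 0), y left, z up. In mm: base front edge x = -65, y = -95 to 95; vees at x = 35; dial on a post above them, x = 25 to 90, 208 high.
- chute_end (a point): Middle of the chute's lower end, on its upper face: x = -92, y = 0, z = 53 mm in the gauge's frame, axes as the gauge's. The chute and side plates overhang the base front by 27 mm, 49 mm above the worktop, so the 42 mm high tray passes under them.
- treadle (a joint): Kick-out treadle hinged on a shaft along the gauge's y axis (x = -20, z = 40 mm in its frame): 0 = up, 0.40 rad = hard against its stop. A spring returns it. About 3 N on the pad starts it, 7 N carries it to the stop, where the force rises sharply. In the last fifth of its travel two fingers lift the pin over the lip of the vees; then it rolls down the chute by itself.
- treadle_pad (a point): Centre of the top of the treadle's rubber pad, 44 x 44 mm, left of the gauge: x = -105, y = 147, z = 76 mm in its frame when up; to the stop it goes 34 mm down and 9 mm towards -x. The pad leans 0.2 rad at rest (front edge high), 0.2 rad the other way when down. 43 mm free between pad and left side plate; outer bearing (58 high) behind it at y = 175 to 191, x = -40 to 0.
- ground_pin: Plain turned steel pin, 25 mm in diameter, 140 mm long (0.35 kg), lying in the vees 79 mm above the worktop, under the dial. Origin at its middle, on its axis; its y axis is its length.
- catch_tray: Loose open plywood tray, outside 110 (x) x 200 (y) x 42 mm, walls 8 mm, inner floor 12 mm above the worktop, 0.5 kg, right of the gauge. Origin: centre of its underside, y along its length. In place, its long wall is at the base front edge: centre at x = -121, y = 0 mm in the gauge's frame, parallel to it; 10 mm of gap, 12 mm sideways or 0.08 rad do no harm.
- micrometer: Bystander: micrometer, 46 x 134 x 16 mm, lying behind right. Origin at the centre of its underside. Leave it.
- open_spanner: Bystander: spanner, 171 x 32 x 8 mm, lying at the front right. Origin at the centre of its underside. Leave it.
- parts_cup: Bystander: black plastic cup, 63 mm wide, 36 mm high, behind the gauge. Origin at the centre of its underside. Leave it.

How it is judged (in metres and radians):
On the way:
1. the treadle is pressed down to its stop (value of joint treadle above 0.375 rad), for 0.1 s.
At the end, for the whole second after the job is handed in: The pin lies at rest on the floor of the catch tray (its centre inside the walls and less than 35 mm above the tray's underside), the tray stands flat on the worktop, and the treadle is back up (below 0.05 rad) (x of ground_pin in the frame of catch_tray between -0.047 and 0.047 m and y of ground_pin in the frame of catch_tray between -0.04 and 0.04 m and z of ground_pin in the frame of catch_tray below 0.035 m and linear speed of ground_pin below 0.05 m/s and angle between catch_tray's own z axis and vertical below 0.06 rad and height (world z) of catch_tray below 0.006 m and value of joint treadle below 0.05 rad); the robot touches nothing.
It fails at once if the pin falls on the bench or beside the tray (height (world z) of ground_pin below 0.018 m).
It fails at once if the pin is touched by the robot (contact force between ground_pin and the fingers above 0.5 N or contact force between ground_pin and the arm above 0.5 N).
It fails at once if a bystander is moved by more than 30 mm (distance of any of micrometer, open_spanner, parts_cup from where it was at the start of the episode above 0.03 m).
It also fails if it takes over 50 s, if anything falls off the work surface, if the arm or the gripper's body presses on something with over 40 N, if the wrist force passes 120 N, or if a joint passes its speed limit or range.

ROBOT

A 7-joint arm with a two-finger parallel gripper is mounted at the origin on a cart in front of the work surface, level with it; the furniture and walls round the work are solid. World frame = base frame: x ahead of the robot, y to its left, z up, the work surface at z = 0. Lengths are in m, angles in degrees, forces in N, time in s.
With the tool pointing down it reaches from about 0.4 to 0.875 m from the base axis. Payload 6.5 kg.
Tool frame: the origin (TCP) lies between the finger pads; the fingertips stand robot.nose_length ahead of it and the grasp point (between the pads) lies 8 mm behind it (robot.nose_length is the distance from the TCP to the fingertips, in m); z points along the fingers, y is the line along which they close (so a half turn about z gives the same grasp; the last joint's range is limited). The gripper opens to 85 mm and grips with 20 to 120 N. Pads are 22 mm wide; open, the fingers measure 114 mm over their backs; the gripper's body (76 mm by 85 mm) begins 54 mm behind the grasp point. The pads swing forward as they close: fully open they stand 13 mm farther back than shut.
Start: joints at [65.191, 30.733, -0.252, 88.115, 0.149, 61.152, -4.079], TCP at [0.233, -0.607, 0.242] pointing down, gripper open.
Joint ranges: [-154.64, 154.64], [-21.42, 123.67], [-72.66, 72.17], [13.99, 137.28], [-74.86, 254.86], [10.95, 109.41], [-158.01, 158.01]. Speed limits (degrees/s): [136.94, 136.94, 180, 180, 180, 180, 180].

INTERFACE

Orientations are given as [roll, pitch, yaw] about the fixed x, y, z axes, in that order (R = Rz(yaw) Ry(pitch) Rx(roll)).
In Python, from plant import robot gives the robot as it stands.
- The arm moves only by the tool tcp_steps, called after "Call:" by a JSON object that holds its "name" and its "arguments". Schema: {"type":"object","properties":{"moves":{"type":"array","items":{"type":"array","items":{"type":"array","items":{"type":"number"},"minItems":4,"maxItems":4},"minItems":1,"maxItems":20},"minItems":1,"maxItems":1},"finger_gap":{"type":"number"},"only":{"type":"string"},"quiet":{"type":"boolean"},"lines":{"type":"string"}},"required":["moves"],"additionalProperties":false}. moves is a list that holds a single list of rows (three levels of brackets), with 1 to 20 rows, each of 4 numbers: dx, dy, dz in m, then a turn about the tool's z in degrees; each row shifts and turns the commanded pose from where the row before left it, along the tool's axes as they then stand; what a row does not reach is not made up. A row lasts 1/8 s, in which the tool goes at most 0.0625 m and 10.7 degrees, less where a joint would pass 70% of its speed; a pose out of reach is approached as far as the arm can. finger_gap is the opening from 0.0 (shut) to 1.0 (fully open), set as the call begins (left out keeps the last). The fingers move at their own pace and stop on an object; the grip force is fixed at half the most. Time passes only in rows, so rows that do not move let the fingers close. The tool returns the time, the measured TCP pose, the force, the opening and the grip force at its end. only (a regular expression) keeps the lines of the reply that match it, lines (a string "A,B") keeps lines A to B, and quiet returns only ok. Input that does not fit is refused with a message, and nothing moves.
- robot.get_state(): the state, without advancing time (a new reading comes with each control period).
- robot.read_camera(name): name is "scene" or "top" or "wrist"; returns a dict with "image" (400x640x3 uint8, red, green, blue), "vfov" (degrees; the focal length in pixels is half the picture's height over the tangent of half this angle, whatever the lens; pixels are square), "cx", "cy" (the principal point, pixels), "T" (4x4, takes a point from camera to world coordinates). Camera axes: x right, y up, looking along -z (the intrinsics and any distortion apply to the point x, -y, -z); pixel columns grow to the right and rows downward; lengths in m; the calibration is good to about 2 mm. A picture is of the moment at which its call begins. There is no depth.
- robot.hand_in(): hands the job in; it is judged then, once.
The state is a dict: "time": time; "joint_pos": joint angles; "dq": joint speeds; "joint_torque": joint torques, N m; "ee_pos": TCP position; "eef_rot": TCP orientation; "ft_force": force on the tool from outside, world axes, zero at the start; "torque": the same for the moment, N m; "width": opening from 0.0 (shut) to 1.0 (fully open); "gripper_force": force on a finger pad.
Only numpy, scipy, OpenCV 4.12 (cv2) and the standard library are available. Lean on these libraries where they do the work, as an engineer would, in place of code of your own. Each camera call takes 0.05 s, during which the arm holds its last target. There are 200 camera calls.

## Working session

There is one attempt and no reset: what is moved stays moved. The work goes in short steps, Python scripts to look and compute and a tool call to move; the robot and the scene stay as the last step left them, time stands still between calls to the robot, and variables do not carry over. Pictures are saved under pics/ and viewed, at most 10 in all, crops included, and the job is handed in when it is done.

```bash
ls; mkdir -p pics
```

Run:
```python
from plant import robot
import cv2,numpy as np
for n in("top","scene"):
    c=robot.read_camera(n); cv2.imwrite(f"pics/{n}0.png",c["image"][:,:,::-1]); print(n,c["vfov"],c["cx"],c["cy"],np.round(c["T"],4).tolist(),c.keys())
s=robot.get_state();print(s,robot.nose_length)
```

```text
pics
plant.py
top 52.41019913821937 322.4921213446416 193.54345572512278 [[0.0204, 0.9892, -0.1454, 0.3975], [-0.9997, 0.0222, 0.0112, -0.2277], [0.0143, 0.1451, 0.9893, 1.4174], [0.0, 0.0, 0.0, 1.0]] dict_keys(['image', 'vfov', 'cx', 'cy', 'T'])
scene 46.06285205493792 318.6537824446188 202.63291899567167 [[0.8734, 0.3632, -0.3246, 0.1235], [-0.4871, 0.6439, -0.5901, -1.0833], [-0.0053, 0.6735, 0.7392, 1.1922], [0.0, 0.0, 0.0, 1.0]] dict_keys(['image', 'vfov', 'cx', 'cy', 'T'])
{'time': 0.1, 'joint_pos': array([65.19156837, 30.77449039, -0.25279325, 88.1648092 ,  0.14809063,
       61.15271285, -4.07881932]), 'dq': array([-0.05043464, -0.11682319, -0.01080877, -0.01964603,  0.05232857,
        0.02505516,  0.01635483]), 'joint_torque': array([ 3.75203148e-03, -5.84559131e+01,  1.05248295e+00, -2.59776789e+01,
        1.27539685e-02,  4.53403118e-03,  1.33878871e-05]), 'ee_pos': array([ 0.23287987, -0.60625414,  0.2414874 ]), 'eef_rot': array([-1.79908564e+02,  6.77626111e-03,  2.10184726e+01]), 'ft_force': array([ 0.30555951, -0.06593627,  0.12347425]), 'torque': array([ 5.02538924e-02, -3.12688528e-02, -4.95740616e-05]), 'gripper_force': 0.0, 'width': 0.9970879031879543} 0.011
```

View pics/top0.png

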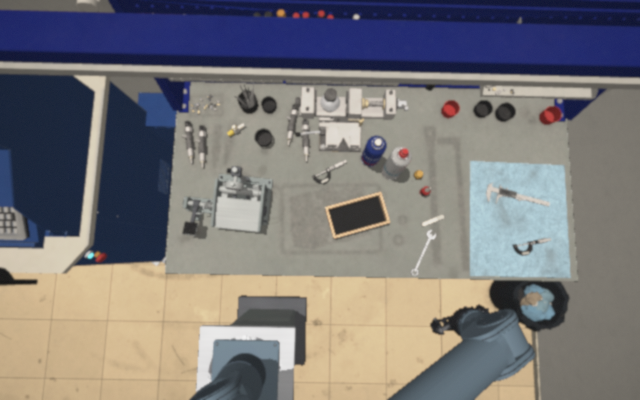

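View pics/scene0.png

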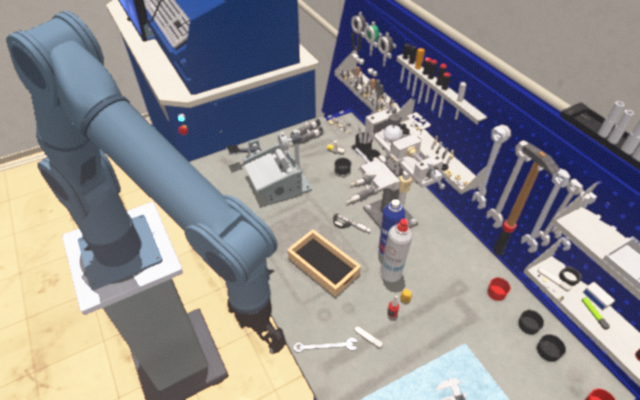

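The top view shows the gauge at about (240,205), its black treadle pad at (190,228), the tray at (357,215) turned slightly, the spanner at (425,252) and the micrometer at (330,170). The scene view shows the tray at (324,262) and the gauge at (272,180).

Create h.py:
```python
from plant import robot
import cv2,numpy as np
def ray(c,u,v):
    f=200/np.tan(np.radians(c["vfov"]/2)); T=c["T"]
    return T[:3,3],T[:3,:3]@np.array([(u-c["cx"])/f,-(v-c["cy"])/f,-1.])
def onz(c,u,v,z):
    o,d=ray(c,u,v); return (o+d*(z-o[2])/d[2])
def proj(c,p):
    f=200/np.tan(np.radians(c["vfov"]/2)); T=c["T"]; q=T[:3,:3].T@(np.asarray(p)-T[:3,3])
    return c["cx"]-f*q[0]/q[2], c["cy"]+f*q[1]/q[2]
def grab(n,name):
    c=robot.read_camera(n); cv2.imwrite(f"pics/{name}.png",c["image"][:,:,::-1]); return c
def tray(c,box,z=.042):
    x0,y0,x1,y1=box; im=c["image"][y0:y1,x0:x1]; h=cv2.cvtColor(im,cv2.COLOR_RGB2HSV)
    m=cv2.inRange(h,(8,70,120),(25,255,255)); m=cv2.morphologyEx(m,cv2.MORPH_CLOSE,np.ones((3,3)))
    k=max(cv2.findContours(m,cv2.RETR_EXTERNAL,2)[0],key=cv2.contourArea).reshape(-1,2)+[x0,y0]
    P=np.array([onz(c,u,v,z)[:2] for u,v in k],np.float32)
    (cx,cy),(w,hh),a=cv2.minAreaRect(P)
    b=cv2.boxPoints(((cx,cy),(w,hh),a)); e=b[1]-b[0]; e2=b[2]-b[1]; l=e if np.hypot(*e)>np.hypot(*e2) else e2
    y=np.degrees(np.arctan2(-l[0],l[1])); y=(y+90)%180-90
    return np.round([cx,cy,w,hh,y],4)
```

Run:
```python
from h import *
c=grab("top","t1"); print(tray(c,(310,180,405,250)))
im=c["image"][150:250,170:290,::-1]
cv2.imwrite("pics/tc.png",cv2.resize(im,None,fx=6,fy=6,interpolation=cv2.INTER_CUBIC))
c=grab("scene","s1")
print(tray(c,(270,220,380,310)))
```

```text
[ 0.5293 -0.3622  0.1124  0.201  16.8396]
[ 0.526  -0.3749  0.1309  0.2182 16.4047]
```

View pics/tc.png

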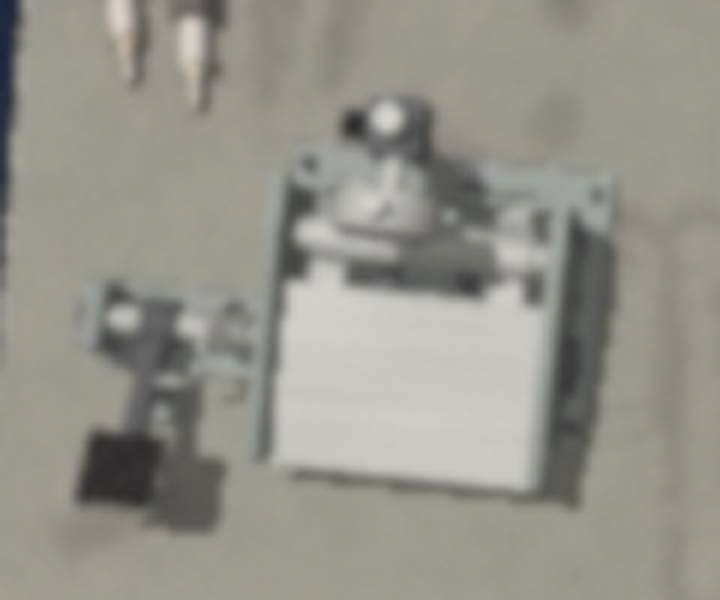

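Run:
```python
from h import *
c=robot.read_camera("top"); s=robot.read_camera("scene")
P=lambda u,v,z:onz(c,170+(u-2.5)/6,150+(v-2.5)/6,z)[:2]
yaw=lambda l,r:np.degrees(np.arctan2(-(l-r)[0],(l-r)[1]))
def R(a):a=np.radians(a);return np.array([[np.cos(a),-np.sin(a)],[np.sin(a),np.cos(a)]])
l,r=P(270,465,.053),P(535,490,.053);print("chute",l,r,yaw(l,r),np.hypot(*(l-r)))
l2,r2=P(297,235,.079),P(547,260,.079);print("pin",l2,r2,yaw(l2,r2),np.hypot(*(l2-r2)))
p=P(120,468,.076);print("pad",p)
# plate directions
for a,b in(((280,180),(258,460)),((562,210),(537,485))):
    d=P(*a,.096)-P(*b,.096);print("plate yaw",np.degrees(np.arctan2(d[1],d[0])))
# fit yaw+origin
from scipy.optimize import least_squares
loc=np.array([[-92,74],[-92,-74],[35,70],[35,-70],[-105,147],[98,-95]])/1e3
W=np.array([l,r,l2,r2,p,P(612,177,.012)])
f=least_squares(lambda q:((R(q[2])@loc.T).T+q[:2]-W).ravel(),[.55,0,-5],x_scale=[.1,.1,10])
print(f.x,(f.fun*1e3).round(1).reshape(-1,2).tolist())
g=f.x
cv2.imwrite("pics/sc.png",cv2.resize(s["image"][120:230,210:340,::-1],None,fx=6,fy=5.4))
for n,q in dict(ce=(-92,0,53),pad=(-105,147,76),fl=(-92,78,96),fr=(-92,-78,96),pin=(35,0,79),bk=(98,-95,12),bf=(-65,-95,12)).items():
    w=np.r_[R(g[2])@np.array(q[:2])/1e3+g[:2],q[2]/1e3]; u=proj(s,w); print(n,w.round(3),((u[0]-210)*6).round(),((u[1]-120)*5.4).round())
print("tray target",R(g[2])@[-.121,0]+g[:2])
```

```text
chute [0.47664747 0.11504946] [ 0.46589089 -0.03274715] -4.162625523378428 0.1481875212617457
pin [0.60252115 0.10109992] [ 0.5916439 -0.037618 ] -4.483545889968258 0.13914372440567715
pad [0.47193658 0.19087836]
plate yaw -1.080127706719474
plate yaw -2.7420507464693005
[ 0.56272778  0.03521352 -4.55425373] [[0.2, 1.2], [-0.7, 1.5], [0.7, 1.1], [0.4, 0.3], [-2.2, -0.8], [1.6, -3.3]]
ce [0.471 0.043 0.053] 236.0 315.0
pad [0.47  0.19  0.076] 131.0 155.0
fl [0.477 0.12  0.096] 183.0 190.0
fr [ 0.465 -0.035  0.096] 273.0 346.0
pin [0.598 0.032 0.079] 439.0 227.0
bk [ 0.653 -0.067  0.012] 607.0 366.0
bf [ 0.49  -0.054  0.012] 344.0 445.0
tray target [0.44210983 0.04482129]
```

View pics/sc.png

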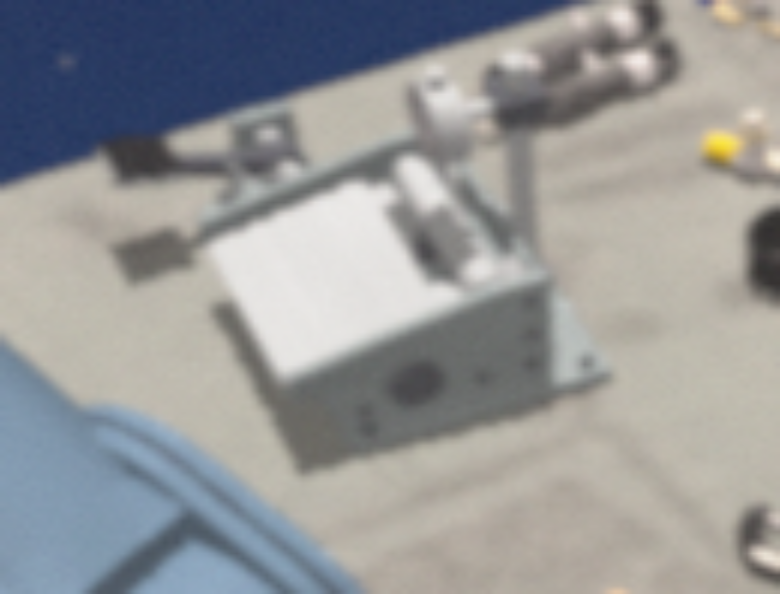

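The enlarged scene crop confirms the fit: pad at (135,157) against a predicted (131,155), base corner at (607,372) against (607,366). Next I'll move over the tray's right end wall.

Call:
{"name": "tcp_steps", "arguments": {"moves": [[[0,0,0,4.2],[0.0478,-0.0074,0.01,0],[0.0478,-0.0074,0.01,0],[0.0478,-0.0074,0.01,0],[0.0478,-0.0074,0.02,0],[0.0478,-0.0074,0.02,0],[0.0478,-0.0074,0.02,0],[0.0478,-0.0074,0.02,0],[0,0,0,0],[0,0,0,0]]], "finger_gap": 0.7}}

```text
time: 1.55
ee_pos: [0.5378, -0.4609, 0.1321]
eef_rot: [180.0, 0.1, 16.8]
ft_force: [-0.6, -0.3, 0.5]
width: 0.702
gripper_force: 0.0
```

Run:
```python
from h import *
c=grab("wrist","w1");s=robot.get_state();print(s["ee_pos"],s["eef_rot"])
for y in(-.1,.1):
  for x in (-.055,.055):
    a=np.radians(16.84);print(proj(c,[.5293+x*np.cos(a)-y*np.sin(a),-.3622+x*np.sin(a)+y*np.cos(a),.042]))
```

```text
[ 0.53718806 -0.46178981  0.13259049] [1.79942056e+02 6.06317707e-02 1.67267872e+01]
(np.float64(318.9670018501282), np.float64(244.4542743915968))
(np.float64(319.4429491104896), np.float64(115.19885211895192))
(np.float64(94.21181458020948), np.float64(244.64892676533293))
(np.float64(58.09345866212192), np.float64(115.47654768542546))
```

View pics/w1.png

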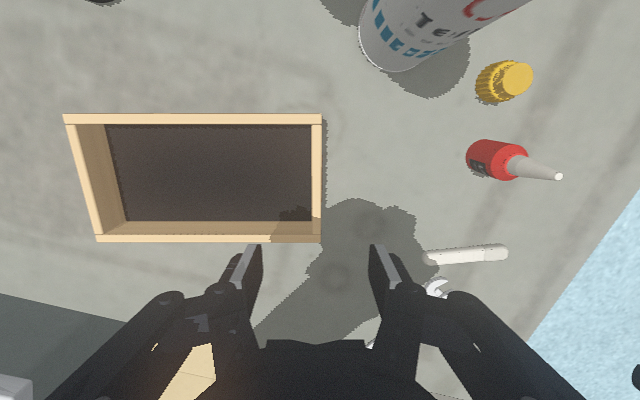

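The wrist view shows the tray rim corners at (63,114), (322,114), (321,242) and (95,242), within 3 px of the prediction. The right wall lies in line with the midpoint of the fingers, so I'll go down and grip.

Call:
{"name": "tcp_steps", "arguments": {"moves": [[[0,0,0.035,0],[0,0,0.035,0],[0,0,0.03,0],[0,0,0,0],[0,0,0,0]]]}}

```text
time: 2.22
ee_pos: [0.5385, -0.462, 0.0341]
eef_rot: [179.9, -0.0, 16.7]
ft_force: [0.6, 0.6, -0.0]
width: 0.703
gripper_force: 0.0
```

Call:
{"name": "tcp_steps", "arguments": {"moves": [[[0,0,0,0],[0,0,0,0],[0,0,0,0],[0,0,0,0],[0,0,0,0],[0,0,0,0]]], "finger_gap": 0.0}}

```text
time: 2.98
ee_pos: [0.5389, -0.4608, 0.0332]
eef_rot: [179.9, -0.0, 16.8]
ft_force: [-1.0, 0.1, 6.4]
width: 0.079
gripper_force: 61.1
```

Call:
{"name": "tcp_steps", "arguments": {"moves": [[[-0.005,-0.01,-0.001,0],[-0.014,-0.02,0,0],[-0.016,-0.023,0,0],[-0.016,-0.023,0,0],[-0.016,-0.023,0,0],[-0.014,-0.02,0,0],[-0.005,-0.011,0,2],[0,0,0,3.5],[0,0,0,4],[0,0,0,4],[0,0,0,4],[0,0,0,3.8],[0,0,0,0],[0,0,0,0]]]}}

```text
time: 4.72
ee_pos: [0.4181, -0.3599, 0.0331]
eef_rot: [-179.9, 0.1, -4.4]
ft_force: [-3.1, 3.0, 4.3]
width: 0.078
gripper_force: 60.9
```

Run:
```python
from h import *
c=grab("top","t2"); print(tray(c,(270,180,405,260)))
s=robot.get_state();print(s["ee_pos"],s["eef_rot"])
```

```text
[ 0.4453 -0.2637  0.1978  0.111  -4.4818]
[ 0.41809816 -0.3599857   0.03316712] [-1.79929863e+02  6.47537768e-02 -4.43002204e+00]
```

Call:
{"name": "tcp_steps", "arguments": {"moves": [[[-0.005,-0.008,0,0],[-0.01,-0.02,0,0],[-0.01,-0.02,0,0],[-0.0054,-0.02,0,0],[0,-0.012,0,0],[0,0,0,0],[0,0,0,0]]]}}

```text
time: 5.65
ee_pos: [0.3946, -0.2786, 0.0331]
eef_rot: [-180.0, 0.0, -4.4]
ft_force: [0.5, 0.7, -2.2]
width: 0.075
gripper_force: 60.0
```

Run:
```python
from h import *
c=grab("top","t3"); print(tray(c,(250,180,405,260)))
s=robot.get_state();print(s["ee_pos"],s["eef_rot"],s["ft_force"])
```

```text
[ 0.4232 -0.1743  0.1804  0.1092 -4.213 ]
[ 0.39455993 -0.27879685  0.03313872] [-1.79989059e+02  5.68887086e-03 -4.47359346e+00] [ 0.05310608  1.90882915 -2.01564082]
```

Call:
{"name": "tcp_steps", "arguments": {"moves": [[[0,-0.01,0,0],[0,-0.02,0,0],[0,-0.024,0,0],[0,-0.024,0,0],[0,-0.024,0,0],[0,-0.024,0,0],[0,-0.024,0,0],[0,-0.024,0,0],[0,-0.024,0,0],[0,-0.018,0,0],[0,-0.008,0,0],[0,-0.004,0,0],[0,0,0,0],[0,0,0,0]]]}}

```text
time: 7.45
ee_pos: [0.4123, -0.0516, 0.0333]
eef_rot: [-180.0, -0.0, -4.5]
ft_force: [-0.2, 0.4, -3.4]
width: 0.078
gripper_force: 59.8
```

Run:
```python
from h import *
c=grab("top","t4"); s=grab("scene","s4")
st=robot.get_state();print(st["ee_pos"],st["eef_rot"],st["ft_force"])
a=cv2.resize(c["image"][170:270,170:330,::-1],None,fx=5,fy=5); b=cv2.resize(s["image"][120:240,180:340,::-1],None,fx=3,fy=3)
cv2.imwrite("pics/c4.png",a)
```

```text
[ 0.41227862 -0.05162039  0.0332942 ] [-1.79996517e+02 -5.42038731e-03 -4.51164549e+00] [ 0.85186259  1.35908665 -3.39266349]
```

View pics/c4.png

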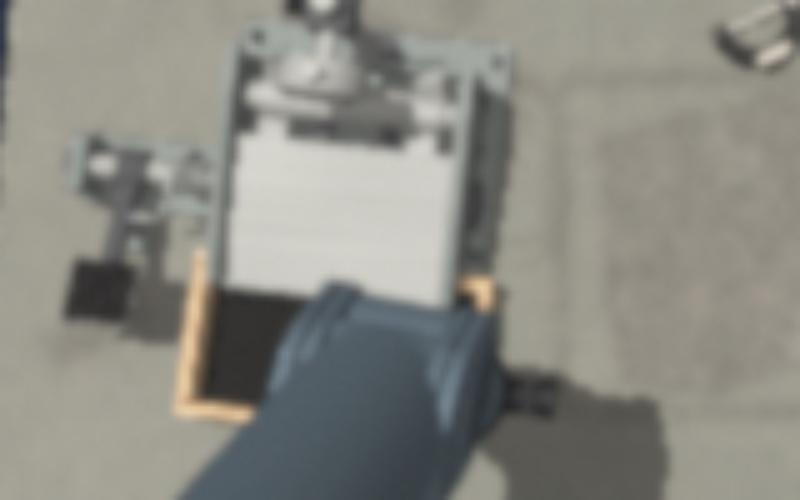

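The tray stands in front of the gauge, under the chute end: its left wall is at about (190,330) and its right rear corner at (490,285). I'll release it, rise and shift over to the pad.

Call:
{"name": "tcp_steps", "arguments": {"moves": [[[0,0,0,0],[0,0,0,0],[0,0,0,0],[0,0,-0.03,0],[0,0,-0.05,0],[0,0,-0.055,0],[0,0,-0.05,0],[0,0,0,0]]], "finger_gap": 0.45}}

```text
time: 8.55
ee_pos: [0.4147, -0.0515, 0.2217]
eef_rot: [-179.9, -0.4, -4.5]
ft_force: [-0.3, 0.4, -0.0]
width: 0.453
gripper_force: 0.0
```

Call:
{"name": "tcp_steps", "arguments": {"moves": [[[0.0067,-0.041,0,0],[0.0067,-0.041,0,0],[0.0067,-0.041,0,0],[0.0067,-0.041,0,0],[0.0067,-0.041,0,0],[0.0067,-0.041,0,0],[0,0,0,0],[0,0,0,0]]], "finger_gap": 0.0}}

```text
time: 9.55
ee_pos: [0.4708, 0.1897, 0.2172]
eef_rot: [179.9, 0.1, -4.5]
ft_force: [0.6, 0.3, -0.0]
width: 0.002
gripper_force: 0.0
```

Run:
```python
from h import *
c=grab("top","t5"); s=grab("scene","s5"); w=grab("wrist","w5")
print(tray(c,(180,200,290,260)))
st=robot.get_state();print(st["ee_pos"],st["eef_rot"],st["ft_force"])
g=[.5627,.0352];a=np.radians(-4.55)
print([np.round(proj(w,[g[0]+np.cos(a)*x-np.sin(a)*y,g[1]+np.sin(a)*x+np.cos(a)*y,.076])) for x,y in((-.105,.147),(-.083,.125),(-.127,.169))])
```

```text
[ 0.4368  0.0405  0.2026  0.1141 -3.6331]
[0.47130321 0.18926476 0.21795266] [ 1.79950801e+02  3.69164348e-02 -4.58928437e+00] [ 1.03279993 -0.18885898  0.13812065]
[array([314., 192.]), array([336., 171.]), array([294., 212.])]
```

View pics/w5.png

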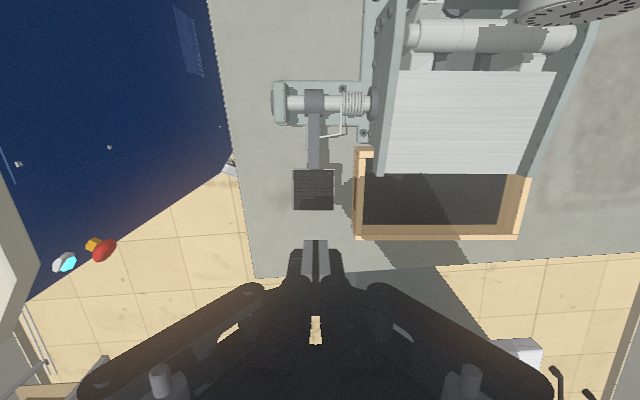

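The wrist view shows the pad centred at (313,190), where it was predicted at (314,192). The tray's front corners are at (357,239) and (517,239). A quick check of the tray, then press.

Run:
```python
from h import *
w=robot.read_camera("wrist")
g=np.array([.5627,.0352]);a=np.radians(-4.55);R=np.array([[np.cos(a),-np.sin(a)],[np.sin(a),np.cos(a)]])
for u,v,z in((357,239,.042),(517,239,.042),(357,148,.042),(531,178,.042),(385,174,.053),(524,174,.053)): print((R.T@(onz(w,u,v,z)[:2]-g)*1e3).round(1))
```

```text
[-175.2   95.2]
[-175.5 -101.2]
[-64.4 100.3]
[-98.7 -99.7]
[-91.2  70. ]
[-91.5 -82.1]
```

Call:
{"name": "tcp_steps", "arguments": {"moves": [[[0,0,0.05,0],[0,0,0.05,0],[0,0,0.02,0],[0,0,0,0],[0,0,0,0]]]}}

```text
time: 10.38
ee_pos: [0.4723, 0.1907, 0.0993]
eef_rot: [-180.0, -0.1, -4.5]
ft_force: [-0.1, -0.0, -0.7]
width: 0.002
gripper_force: 0.0
```

The tray lies squarely under the chute, within about 3 mm. Pressing now.

Call:
{"name": "tcp_steps", "arguments": {"moves": [[[0,0,0.01,0],[-0.001,0,0.008,0],[-0.002,0,0.006,0],[-0.002,0,0.006,0],[-0.001,0,0.005,0],[0,0,0,0],[0,0,0,0]]]}}

```text
time: 11.25
ee_pos: [0.4666, 0.1916, 0.0637]
eef_rot: [-179.9, -0.1, -4.5]
ft_force: [1.2, -0.3, 4.7]
width: -0.005
gripper_force: 2.5
```

Call:
{"name": "tcp_steps", "arguments": {"moves": [[[-0.002,0,0.006,0],[-0.001,0,0.005,0],[0,0,0.002,0],[0,0,0,0],[0,0,0,0]]]}}

```text
time: 11.88
ee_pos: [0.4644, 0.1918, 0.0517]
eef_rot: [-179.9, -0.2, -4.5]
ft_force: [0.6, -1.8, 15.2]
width: -0.002
gripper_force: 7.7
```

Call:
{"name": "tcp_steps", "arguments": {"moves": [[[0,0,0.0015,0],[0,0,0,0],[0,0,0,0]]]}}

```text
time: 12.25
ee_pos: [0.4645, 0.1918, 0.051]
eef_rot: [-179.9, -0.2, -4.5]
ft_force: [-3.0, -2.2, 27.1]
width: 0.004
gripper_force: 13.7
```

Run:
```python
from h import *
w=grab("wrist","w6")
```

```text
(no output)
```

View pics/w6.png

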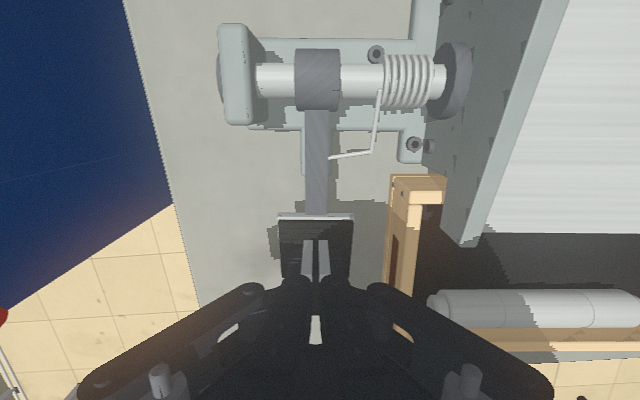

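The view shows the pin already in the tray at about (540,308), against the front wall, with the pad hard down at (316,250). I'll let the treadle up and retreat.

Call:
{"name": "tcp_steps", "arguments": {"moves": [[[0,0,-0.008,0],[0.003,0,-0.01,0],[0.003,0,-0.012,0],[0.002,0,-0.015,0],[0,0,-0.03,0],[0,0,-0.05,0],[0,0,-0.04,0],[0,0,0,0],[0,0,0,0],[0,0,0,0]]]}}

```text
time: 13.55
ee_pos: [0.4696, 0.1903, 0.2126]
eef_rot: [179.9, 0.1, -4.5]
ft_force: [1.5, 0.3, 0.4]
width: -0.003
gripper_force: 0.0
```

Run:
```python
from h import *
w=grab("wrist","w7")
```

```text
(no output)
```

View pics/w7.png

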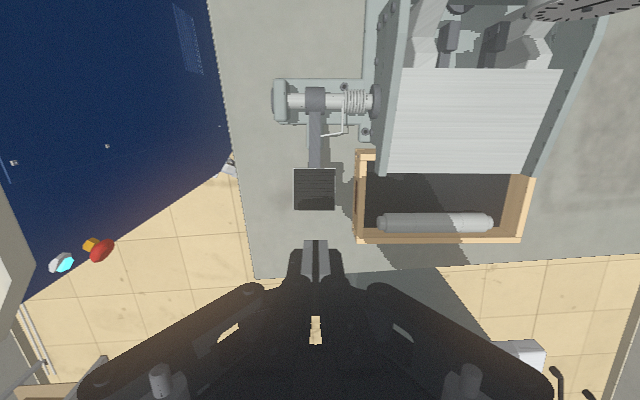

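The pin lies in the tray at (435,222), and the pad is back up at (314,189).

Call:
{"name": "tcp_steps", "arguments": {"moves": [[[0,0,0,0],[0,0,0,0],[0,0,0,0],[0,0,0,0]]]}}

```text
time: 14.1
ee_pos: [0.4706, 0.1908, 0.2138]
eef_rot: [-180.0, -0.0, -4.5]
ft_force: [0.3, -0.1, -0.2]
width: -0.001
gripper_force: 0.0
```

```bash
python3 -c "
from plant import robot
print(robot.hand_in())"
```

```text
the job is handed in; nothing more can be done
None
```

I handed the job in at about 14 s: the last pictures show the pin in the catch tray under the chute and the treadle back up after a firm press to its stop, but the hand-in gave no verdict.

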